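Knock the stop pin home and hold the dowelled rail over its beam

TASK

With the mallet, knock the pin in the middle of the clamped beam down flush with the beam, then set the mallet back down on the bench well away from the beam. Then lift the dowelled rail from its rack, carry it over the top of the board that stands on edge without touching that board, and finish still holding it level in the gripper, hovering with its two dowel ends about a centimetre above the beam's two holes and straight over them, so that glue can be brushed on; it must never touch the beam. Only the mallet may touch the pin, and everything else stays where it is.

Things in the scene. Friction and masses are not known exactly. Their poses are not given: they have to be found in the camera images.
- beam: Pale wooden beam, 50 mm (its x) by 240 mm (its y) by 45 mm high, fixed to the bench between two low dark steel jaws (each 70 x 20 x 40 mm, so 280 mm over all along y). Origin: centre of the underside, on the bench; z up. In its top, at y = +65 and -65 mm, are two dowel holes 12 mm across and 26 mm deep; the pin is in the middle between them.
- beam_mid (a point): Centre of the beam's top face, 45 mm above the bench: midway between the two holes, on the pin's axis. Axes as the beam's.
- pin (a joint): Travel of the round steel pin (14 mm across) straight down into the beam, in m: 0 = standing 16 mm proud of the beam's top, 0.016 = flush (end stop). It starts 0 to 4 mm down. It is sprung and tight: 5 to 7 N moves it down, and it stays where it is driven.
- pin_top (a point): Centre of the pin's top end face; sinks with the pin.
- mallet: Wooden joiner's mallet standing on one striking face. Head 56 mm (x) by 60 mm (y) by 76 mm high; square handle 22 x 22 mm, level, leaves the head at y = +30 mm and ends at y = +160 mm, its middle line 42 mm above the face. Origin: centre of the lower striking face; z up; y along the handle. 0.25 to 0.45 kg; centre of mass about y = +12 mm. Strike with the lower face.
- mallet_grip (a point): Grip point on the mallet's handle: mallet x 0, y 55 mm, z 42 mm; the handle is 22 mm wide here (along mallet x).
- rail: Pale wooden rail 24 mm (x) by 180 mm (y) by 46 mm high (z), with two darker round dowels 10 mm across standing 20 mm out of its underside at y = +65 and -65 mm. Origin: centre of the rail's underside (where the dowels begin); z up. It lies in the rack with the dowels hanging down. 0.15 to 0.26 kg. The same either way round.
- rail_tips (a point): Point midway between the two dowel ends: 20 mm below the rail's origin.
- rack: Fixed plywood rack that carries the rail, 60 x 100 mm, two saddles at y = +35 and -35 mm (each 20 mm long in y) whose bearing faces are 32 mm above the bench, with cheeks up to 40 mm; free between the saddles. Origin: centre of the underside; y along the rail.
- fence: Wooden board standing on edge, fixed, 320 mm long (its x), 20 mm thick (its y), 90 mm high, with two low steel feet, between the rack and the beam. Origin: centre of the underside.
- tape: Bystander: roll of blue tape lying flat, 100 mm across, 25 mm high. Origin: centre of its underside. Leave alone.
- screwdriver: Bystander: red-handled screwdriver lying flat, 200 mm long (along its x), 26 mm thick. Origin: centre of its underside. Leave alone.
- glue: Bystander: yellow glue bottle, 56 mm across, 120 mm high. Origin: centre of its underside. Leave alone.
- jar: Bystander: glass screw jar, 60 mm across, 75 mm high. Origin: centre of its underside. Leave alone.
- tin: Bystander: paint tin with a red label, 90 mm across, 100 mm high. Origin: centre of its underside. Leave alone.
- offcut: Bystander: plain offcut of the rail's own section, 24 x 180 x 46 mm, without dowels. Origin: centre of its underside. Leave alone.
- sander: Bystander: cork sanding block, 50 x 90 x 35 mm. Origin: centre of its underside. Leave alone.
Mind the look-alikes: they are no part of the job. Leave any turquoise or yellow look-alike of the rail alone.

How it is judged:
By the outcome, as a careful person would: the job done as asked, in the order asked, and still so for the second after the job is handed in, while the arm keeps its last pose, push and grip.
It also fails if it takes over 72 s, if anything falls off the work surface, if the arm or the gripper's body presses on something with over 40 N, if the wrist force passes 120 N, or if a joint passes its speed limit or range.

ROBOT

A 7-joint arm with a two-finger parallel gripper is mounted at the origin on the work surface. World frame = base frame: x ahead of the robot, y to its left, z up, the work surface at z = 0. Lengths are in m, angles in rad, forces in N, time in s.
With the tool pointing down it reaches from about 0.4 to 0.875 m from the base axis. Payload 19.3 kg.
Tool frame: the origin (TCP) lies at the very end of the fingers, on their centre line; the grasp point (between the pads) lies 19 mm behind it; z points along the fingers, y is the line along which they close (so a half turn about z gives the same grasp; the last joint's range is limited). The gripper opens to 85 mm and grips with 20 to 120 N. Pads are 22 mm wide; open, the fingers measure 114 mm over their backs; the gripper's body (76 mm by 85 mm) begins 54 mm behind the grasp point. The pads swing forward as they close: fully open they stand 13 mm farther back than shut.
Start: joints at [-1.241, 0.521, -0.036, 1.599, 0.021, 1.021, -0.113], TCP at [0.243, 0.576, 0.197] pointing down, gripper open.
Joint ranges: [-2.91, 2.91], [-0.3, 2.13], [-1.5, 1.42], [0.17, 2.43], [-1.26, 4.41], [0.16, 1.93], [-2.52, 2.52]. Speed limits (rad/s): [1.89, 1.89, 2.39, 2.39, 3.01, 3.01, 3.01].

INTERFACE

Orientations are given as [roll, pitch, yaw] about the fixed x, y, z axes, in that order (R = Rz(yaw) Ry(pitch) Rx(roll)).
In Python, from workcell import observe, grab_frame, job_done gives the robot as it stands.
- The arm moves only by the tool move_arm, never from a script. Its argument "plan" is a list that holds one entry, the list of rows, each a list of 7 numbers: the shift along the tool's x, y, z each as a share of 0.02 m, from -1 to 1, then the turn, a rotation vector about the tool's x, y, z each as a share of 6 degrees, from -1 to 1, then the opening, from -1 (shut) to 1 (fully open). A call has exactly 10 rows; each row shifts and turns the commanded pose from where the row before left it, along the tool's axes as they then stand; what a row does not reach is not made up. A row lasts 1/10 s, in which the tool goes at most 50 mm and 8.59 degrees, less where a joint would pass 70% of its speed; a pose out of reach is approached as far as the arm can. A call with a number of a shift or a turn outside -1 to 1 is refused whole. A call with a gripper value outside its range is refused whole. The fingers move at their own pace and stop on an object; "grip_force" is the grip in N (left out, the last holds). Time passes only in rows, so rows that do not move let the fingers close, or fill a call up. It gives the time, the measured TCP pose, the force, the opening and the grip force at its end, in the units of the state.
- observe(): the state, without advancing time (a new reading comes with each control period).
- grab_frame(name): name is "scene" or "top"; returns a dict with "color" (480x640x3 uint8, red, green, blue), "intrinsics" (3x3 intrinsics, pixels), "k1" (the pictures are not rectified: a ray, as slopes to the right and down, at radius r is drawn at 1 + k1 r^2 times it, then the intrinsics apply), "position" and "orientation" of the camera in the world. Camera axes: x right, y down, z forward; pixel columns grow to the right and rows downward; lengths in m; the calibration is good to about 2 mm. A picture is of the moment at which its call begins. There is no depth.
- job_done(): hands the job in; it is judged then, once.
The state is a dict: "clock": time; "qpos": joint angles; "qd": joint speeds; "joint_efforts": joint torques, N m; "position": TCP position; "tool_rot": TCP orientation; "force": force on the tool from outside, world axes, zero at the start; "moment": the same for the moment, N m; "grip_width": finger opening in m; "finger_force": force on a finger pad.
Only numpy, scipy, OpenCV 4.12 (cv2) and the standard library are available. Lean on these libraries where they do the work, as an engineer would, in place of code of your own. Each camera call takes 0.05 s, during which the arm holds its last target. There are 200 camera calls.

## Working session

There is one attempt and no reset: what is moved stays moved. The work goes in short steps, Python scripts to look and compute and a tool call to move; the robot and the scene stay as the last step left them, time stands still between calls to the robot, and variables do not carry over. Pictures are saved under pics/ and viewed, at most 10 in all, crops included, and the job is handed in when it is done.

Besides the shell and the picture viewer there is one more tool, called after ">>>" as name(argument=value, ...) on one line, values as JSON. move_arm: Moves the arm, as the interface text tells. Shift numbers are shares of 0.02 m and turn numbers shares of 6 degrees, none past 1 either way. Its arguments: {"type":"object","properties":{"plan":{"type":"array"},"grip_force":{"type":"number"}},"required":["plan"]}

```bash
ls; mkdir -p pics
python3 - <<'E'
from workcell import observe, grab_frame
import cv2
print(observe())
for n in("scene","top"):
    f=grab_frame(n);cv2.imwrite(f"pics/{n}0.png",f["color"][:,:,::-1])
    print(n,f["intrinsics"],f["k1"],f["position"],f["orientation"])
E
```

```text
pics
{'clock': 0.0, 'qpos': array([-1.2412064 ,  0.52202237, -0.03634245,  1.59995714,  0.02117754,
        1.02109708, -0.11283925]), 'qd': array([-0.00045136, -0.00109026, -0.00085972, -0.00093733, -0.00149139,
       -0.00076961,  0.0005923 ]), 'joint_efforts': array([ 8.64230751e-04, -9.27112627e+01,  1.97975881e+00, -3.69909346e+01,
        1.78443524e-02,  8.46288021e-03,  5.19958996e-05]), 'position': array([0.2431484 , 0.57538174, 0.19613858]), 'tool_rot': array([-3.14049372e+00,  5.06425937e-05,  2.74175392e+00]), 'force': array([ 0.22145481, -0.8334764 , -0.51760611]), 'moment': array([ 0.02103008,  0.01783826, -0.04976689]), 'finger_force': 0.0, 'grip_width': 0.08522913019148128}
scene [[477.85537497   0.         318.9454741 ]
 [  0.         477.85537497 243.07612127]
 [  0.           0.           1.        ]] -0.10427043318103763 [1.2778085  0.34384023 1.11231816] [-2.48122335  0.01383216  1.87684291]
top [[542.02226676   0.         319.98789538]
 [  0.         542.02226676 243.13999618]
 [  0.           0.           1.        ]] -0.12597259233121533 [0.42821448 0.11075914 1.36965271] [-3.0720152  -0.01432097 -1.55687249]
```

View pics/top0.png

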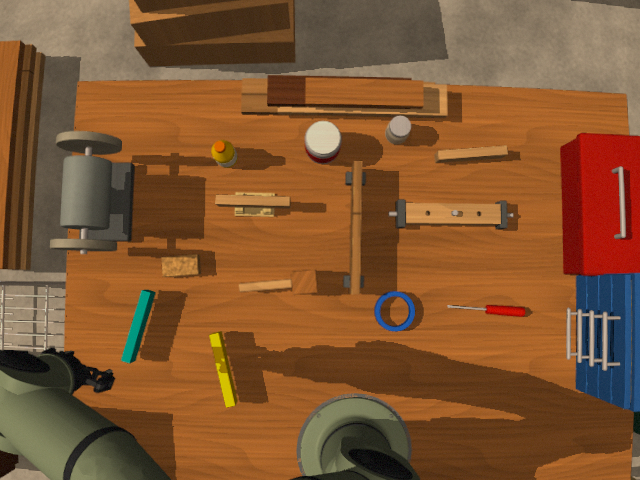

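View pics/scene0.png

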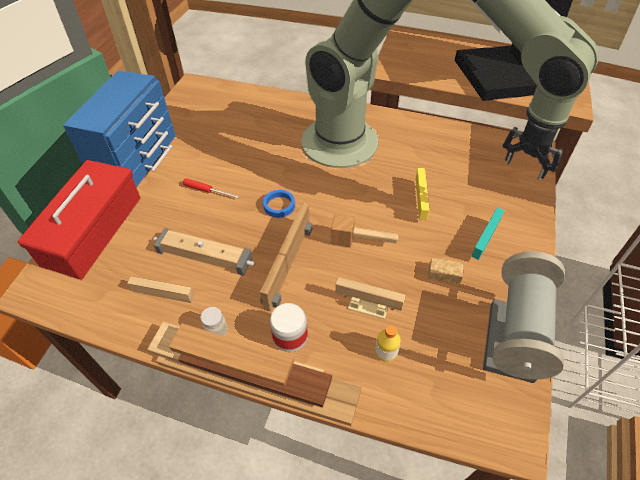

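Top view: rail candidates are the rail in the rack (252,201), the offcut (472,154), the teal look-alike (138,326) and the yellow one (222,370). By the description, the one in the rack is the rail. The mallet is at (290,283), the beam at (455,214), the fence at (356,228). In the scene view the rail is at (370,293), the mallet at (365,232) and the beam at (200,248). I'll check these in close crops.

```bash
cat > h.py <<'E'
import numpy as np, cv2
from scipy.spatial.transform import Rotation as R
from workcell import observe, grab_frame
def cam(f):
    return f["intrinsics"],f["k1"],np.array(f["position"]),R.from_euler("xyz",f["orientation"]).as_matrix()
def rays(f,px):
    K,k,p,M=cam(f)
    u=cv2.undistortPoints(np.array(px,float).reshape(-1,1,2),K,np.array([k,0,0,0.])).reshape(-1,2)
    return p,np.c_[u,np.ones(len(u))]@M.T
def plane(f,px,z):
    p,d=rays(f,px); return p+d*((z-p[2])/d[:,2])[:,None]
def proj(f,P):
    K,k,p,M=cam(f); P=np.array(P,float).reshape(-1,3)
    q=(P-p)@M
    return cv2.projectPoints(q,np.zeros(3),np.zeros(3),K,np.array([k,0,0,0.]))[0].reshape(-1,2)
def tri(f,a,g,b):
    p,d=rays(f,[a]);q,e=rays(g,[b]);d=d[0];e=e[0]
    s=np.linalg.lstsq(np.c_[d,-e],q-p,rcond=None)[0]
    A=p+s[0]*d;B=q+s[1]*e
    return (A+B)/2,np.linalg.norm(A-B)
E
python3 - <<'E'
from h import *
a=cv2.imread("pics/top0.png")[140:310,200:530]
b=cv2.imread("pics/scene0.png")[190:330,140:420]
cv2.imwrite("pics/c_top.png",cv2.resize(a,None,fx=2.4,fy=2.4,interpolation=cv2.INTER_CUBIC))
cv2.imwrite("pics/c_scene.png",cv2.resize(b,None,fx=2.8,fy=2.8,interpolation=cv2.INTER_CUBIC))
E
```

```text
(no output)
```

View pics/c_top.png

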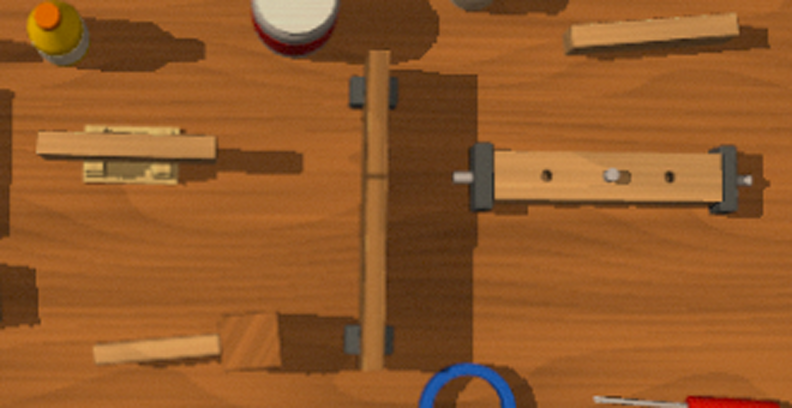

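View pics/c_scene.png

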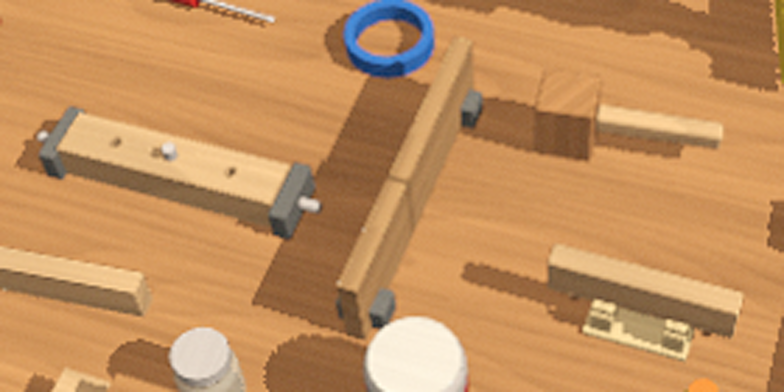

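The crops confirm the choice: crop-top (126,146) is a pale rail lying on the rack; the offcut at crop-top (650,32) lies on the bench with no rack. The beam holes are at crop-top (546,176) and (669,177), with the pin between them at (611,175). The mallet head is at (250,341) and its handle points left.

Run:
```python
from h import *
f=grab_frame("top");g=grab_frame("scene")
for n,im,pts in (("top",f["color"],{"beam":(440,208),"table":(440,250),"hole":(427.5,213),"pin":(454.5,212.5),"rail":(252,200),"rack":(250,213),"head":(304,282),"handle":(262,287),"beamside":(440,224),"fence":(356,200)}),("scene",g["color"],{"beam":(215,246),"table":(260,300),"hole":(181,240),"pin":(200,244),"rail":(372,288),"railside":(372,293),"headtop":(343,220),"headside":(340,235),"handle":(375,234),"handside":(375,239)})):
    h=cv2.cvtColor(im,cv2.COLOR_RGB2HSV)
    for k,(x,y) in pts.items(): print(n,k,h[round(y),round(x)])
# hole / pin blobs
gt=cv2.cvtColor(f["color"],cv2.COLOR_RGB2GRAY);gs=cv2.cvtColor(g["color"],cv2.COLOR_RGB2GRAY)
print(gt[208:219,422:434]);print(gt[207:219,448:466]);print(gt[208:219,473:485])
print(gs[236:244,176:187]);print(gs[238:250,192:208]);print(gs[246:256,217:228])
```

```text
top beam [ 15 153 207]
top table [ 13 192 165]
top hole [ 13 157  60]
top pin [ 15  51 185]
top rail [ 15 154 195]
top rack [ 18 141 141]
top head [ 14 193 169]
top handle [ 15 152 208]
top beamside [ 13 149  77]
top fence [ 15 177 167]
scene beam [ 17 101 246]
scene table [ 13 113 102]
scene hole [ 16 118 162]
scene pin [ 14  32 215]
scene rail [ 17 104 235]
scene railside [ 16 109 218]
scene headtop [ 15 145 211]
scene headside [ 13 148 121]
scene handle [ 17  99 253]
scene handside [ 16 130 135]
[[154 153 150 153 151 156 154 153 153 153 154 153]
 [152 153 153 152 150 153 150 151 154 155 157 154]
 [153 149 151 150 141 119 128 141 151 153 152 151]
 [145 146 144 140  83  51  58 108 142 147 148 147]
 [145 147 145 128  80  62  42  59 129 148 146 149]
 [150 148 145 117  90  87  43  58 134 148 149 150]
 [153 153 152 125 101  90  64  78 139 153 154 151]
 [153 154 152 152 130 113 103 128 153 154 150 156]
 [162 160 159 159 161 159 163 158 162 158 160 160]
 [159 163 158 159 160 161 161 159 162 163 162 160]
 [152 152 153 154 152 155 154 152 154 154 154 151]]
[[142 141 138 140 140 140 140 138 
[... 2381 characters left out ...]
64 181 200 206 206 209 207]
 [196 197 198 199 203 203 180 169 171 186 198 205 205 205 202 204]
 [194 194 196 197 196 197 198 204 197 205 209 209 207 205 205 203]
 [196 197 196 195 195 194 194 198 198 200 204 208 210 207 207 207]]
[[210 212 208 207 207 207 205 208 207 209 210]
 [211 211 211 211 211 210 208 206 207 206 207]
 [208 210 207 210 212 213 210 211 210 209 207]
 [205 204 206 207 199 190 186 203 213 212 210]
 [202 203 204 194 178 129 127 183 210 209 211]
 [204 203 199 177 170  87 115 185 207 206 207]
 [205 207 202 184 158 131 172 199 202 201 204]
 [210 206 207 201 180 189 207 204 201 202 201]
 [207 207 208 207 207 207 207 205 204 204 202]
 [207 208 207 207 206 210 207 205 207 204 204]]
```

```bash
cat > m.py <<'E'
from h import *
f=grab_frame("top");g=grab_frame("scene")
def cent(im,x0,y0,x1,y1,lo):
    c=cv2.cvtColor(im,cv2.COLOR_RGB2GRAY)[y0:y1,x0:x1].astype(float)
    bg=np.median(c); w=np.clip(bg-lo-c,0,None)
    y,x=np.mgrid[y0:y1,x0:x1]; return (x*w).sum()/w.sum(),(y*w).sum()/w.sum()
hl=cent(f["color"],422,208,434,219,10);hr=cent(f["color"],473,208,485,219,10)
sl=cent(g["color"],217,246,228,256,10);sr=cent(g["color"],176,236,187,244,10)
P=plane(f,[hl,hr],.045);Q=plane(g,[sl,sr],.045)
print("holes top",P.round(4),"scene",Q.round(4),"d",np.linalg.norm(P[0]-P[1]),np.linalg.norm(Q[0]-Q[1]))
print("pin top tri",tri(f,(454.3,212.5),g,(200.3,243)))
def blob(F,box,z,lo=(8,90,180),hi=(25,172,255)):
    x0,y0,x1,y1=box;hsv=cv2.cvtColor(F["color"],cv2.COLOR_RGB2HSV)[y0:y1,x0:x1]
    m=cv2.inRange(hsv,lo,hi);c=max(cv2.findContours(m,cv2.RETR_EXTERNAL,cv2.CHAIN_APPROX_NONE)[0],key=cv2.contourArea).reshape(-1,2)+[x0,y0]
    W=plane(F,c,z)[:,:2].astype(np.float32)*1000
    r=cv2.minAreaRect(W);b=cv2.boxPoints(r);e=max((b[1]-b[0],b[2]-b[1]),key=np.linalg.norm)
    print(np.round(r[0],1),"size",np.round(r[1],1),"dir(deg mod180)",np.degrees(np.arctan2(e[1],e[0]))%180,"pxbox",c.min(0),c.max(0))
    return r
if __name__=="__main__":
    for n,b,z in(("rail",(205,185,300,206),.078),("handle",(232,276,291,297),.053),("beam",(402,195,503,230),.045)):
        print(n);blob(f,b,z)
    print("scene handle");blob(g,(354,225,405,245),.053,(8,60,225),(25,125,255))
E
python3 m.py
```

```text
holes top [[ 0.6008 -0.1726  0.045 ]
 [ 0.6017 -0.3023  0.045 ]] scene [[ 0.5979 -0.1723  0.045 ]
 [ 0.5981 -0.3028  0.045 ]] d 0.1296844419417443 0.13047203219698983
pin top tri (array([ 0.60021616, -0.23614966,  0.06053073]), np.float64(0.0001175378061855351))
rail
[624.9 259.9] size [ 29.2 176.2] dir(deg mod180) 90.73921 pxbox [215 192] [288 204]
handle
[416.6 226.2] size [ 17.7 125.1] dir(deg mod180) 95.63436 pxbox [239 280] [290 290]
beam
[ 601.3 -237.8] size [ 48.4 238.5] dir(deg mod180) 90.34289 pxbox [406 203] [500 223]
scene handle
[415.1 225. ] size [ 20.6 125.8] dir(deg mod180) 95.35952 pxbox [354 227] [397 239]
```

```bash
cat > go.py <<'E'
import sys; from h import *
from scipy.optimize import least_squares
# python3 go.py x y z yawdeg n : constant row for n rows to a tool-down pose
x,y,z,yaw,n=map(float,sys.argv[1:6]); n=int(n); s=observe()
T=R.from_euler("xyz",[np.pi,0,np.radians(yaw)]); S=R.from_euler("xyz",s["tool_rot"]); p0=np.array(s["position"])
w=(S.inv()*T).as_rotvec()/n
def end(d):
    p=p0.copy();r=S
    for _ in range(n): p=p+r.apply(d);r=r*R.from_rotvec(w)
    return p
d=least_squares(lambda d:end(d)-[x,y,z],np.zeros(3)).x
print("t",round(s["clock"],2),"pos",p0.round(4),"rpy deg",np.degrees(s["tool_rot"]).round(2),"F",np.round(s["force"],1),"grip",round(s["grip_width"],4),round(s["finger_force"],1))
print("row",(d/.02).round(3),(np.degrees(w)/6).round(3),"| world",(np.array([x,y,z])-p0).round(4))
E
python3 go.py .4198 .1858 .13 95.5 24
python3 - <<'E'
from h import *
f=grab_frame("top")
u=np.array([-.0958,.9954]);c=np.array([.416,.2256])-.095*u; n=np.array([.9954,.0958])
P=[list(c+a*n+b*u)+[.076] for a in(-.028,.028) for b in(-.03,.03)]
print(proj(f,P), plane(f,[(356,162),(356,293),(351,228),(362,228)],.09).round(3))
im=f["color"].copy()
for q in proj(f,P): cv2.circle(im,tuple(int(v) for v in (q*1).round()),0,(255,0,0))
print("head hsv profile",cv2.cvtColor(im,cv2.COLOR_RGB2HSV)[280,284:322,2])
E
```

```text
t 0.3 pos [0.2432 0.5756 0.1965] rpy deg [-179.98    0.    157.09] F [-0.4 -1.1 -0.1] grip 0.0858 0.0
row [-0.911 -0.214  0.139] [-0.     0.     0.428] | world [ 0.1766 -0.3898 -0.0665]
[[317.19241793 292.78446374]
 [292.05463136 294.84613498]
 [315.27511048 269.33051262]
 [290.19149085 271.37588772]] [[ 0.714  0.01   0.09 ]
 [ 0.401  0.007  0.09 ]
 [ 0.555  0.021  0.09 ]
 [ 0.555 -0.006  0.09 ]]
head hsv profile [197 199 199 200 203 205 183 158 165 171 167 160 159 161 164 163 165 175
 180 180 176 174 165 162 162 158 162 166 170 168 162 151 112  93  99  98
 100 102]
```

>>> move_arm(plan=[[[-0.911,-0.214,0.139,0,0,0.428,1],[-0.911,-0.214,0.139,0,0,0.428,1],[-0.911,-0.214,0.139,0,0,0.428,1],[-0.911,-0.214,0.139,0,0,0.428,1],[-0.911,-0.214,0.139,0,0,0.428,1],[-0.911,-0.214,0.139,0,0,0.428,1],[-0.911,-0.214,0.139,0,0,0.428,1],[-0.911,-0.214,0.139,0,0,0.428,1],[-0.911,-0.214,0.139,0,0,0.428,1],[-0.911,-0.214,0.139,0,0,0.428,1]]], grip_force=100)

```text
clock: 1.35
position: [0.369, 0.4371, 0.1687]
tool_rot: [3.142, 0.0, 2.29]
force: [-0.3, -0.4, 0.0]
grip_width: 0.0853
finger_force: 0.0
```

>>> move_arm(plan=[[[-0.911,-0.214,0.139,0,0,0.428,1],[-0.911,-0.214,0.139,0,0,0.428,1],[-0.911,-0.214,0.139,0,0,0.428,1],[-0.911,-0.214,0.139,0,0,0.428,1],[-0.911,-0.214,0.139,0,0,0.428,1],[-0.911,-0.214,0.139,0,0,0.428,1],[-0.911,-0.214,0.139,0,0,0.428,1],[-0.911,-0.214,0.139,0,0,0.428,1],[-0.911,-0.214,0.139,0,0,0.428,1],[-0.911,-0.214,0.139,0,0,0.428,1]]])

```text
clock: 2.35
position: [0.4215, 0.259, 0.1409]
tool_rot: [-3.142, 0.0, 1.842]
force: [0.5, -0.3, -0.5]
grip_width: 0.0853
finger_force: 0.0
```

```bash
python3 go.py .4198 .1858 .07 95.5 7
```

```text
t 2.35 pos [0.4215 0.259  0.1409] rpy deg [-180.      0.    105.52] F [ 0.5 -0.3 -0.5] grip 0.0853 0.0
row [-0.511 -0.114  0.506] [-0.     0.     0.238] | world [-0.0017 -0.0732 -0.0709]
```

>>> move_arm(plan=[[[-0.511,-0.114,0.506,0,0,0.238,1],[-0.511,-0.114,0.506,0,0,0.238,1],[-0.511,-0.114,0.506,0,0,0.238,1],[-0.511,-0.114,0.506,0,0,0.238,1],[-0.511,-0.114,0.506,0,0,0.238,1],[-0.511,-0.114,0.506,0,0,0.238,1],[-0.511,-0.114,0.506,0,0,0.238,1],[0,0,0,0,0,0,1],[0,0,0,0,0,0,1],[0,0,0,0,0,0,1]]])

```text
clock: 3.35
position: [0.4201, 0.1881, 0.0705]
tool_rot: [3.141, -0.0, 1.672]
force: [-0.5, 0.4, -0.8]
grip_width: 0.085
finger_force: 0.0
```

```bash
python3 go.py .4198 .1858 .024 95.5 5
python3 - <<'E'
from h import *
f=grab_frame("top");cv2.imwrite("pics/g1.png",cv2.resize(f["color"][240:330,220:340,::-1],None,fx=5,fy=5,interpolation=cv2.INTER_CUBIC))
E
```

```text
t 3.35 pos [0.4201 0.1881 0.0705] rpy deg [ 1.7998e+02 -2.0000e-02  9.5790e+01] F [-0.5  0.4 -0.8] grip 0.085 0.0
row [-0.022 -0.006  0.465] [ 0.001 -0.001  0.01 ] | world [-0.0003 -0.0023 -0.0465]
```

View pics/g1.png

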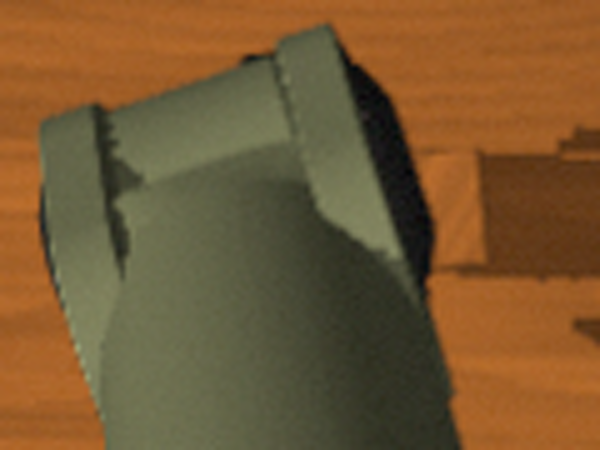

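The arm hides the handle; only the head shows, at crop (455,210). I'll descend and grip.

>>> move_arm(plan=[[[-0.022,0,0.465,0,0,0,1],[-0.022,0,0.465,0,0,0,1],[-0.022,0,0.465,0,0,0,1],[-0.022,0,0.465,0,0,0,1],[-0.022,0,0.465,0,0,0,1],[0,0,0,0,0,0,-1],[0,0,0,0,0,0,-1],[0,0,0,0,0,0,-1],[0,0,0,0,0,0,-1],[0,0,0,0,0,0,-1]]], grip_force=110)

```text
clock: 4.4
position: [0.4203, 0.1854, 0.024]
tool_rot: [3.141, -0.0, 1.671]
force: [-0.5, -0.0, 0.3]
grip_width: 0.0124
finger_force: 0.0
```

```bash
python3 go.py .4198 .1858 .18 95.5 8
```

```text
t 4.4 pos [0.4203 0.1854 0.024 ] rpy deg [ 1.7997e+02 -2.0000e-02  9.5740e+01] F [-0.5 -0.   0.3] grip 0.0124 0.0
row [ 0.003 -0.003 -0.975] [ 0.001 -0.     0.005] | world [-0.0005  0.0004  0.156 ]
```

Opening 12 mm with no pad force, but the handle is 22 mm wide, so something is wrong. Looking.

Run:
```python
from h import *
f=grab_frame("scene");cv2.imwrite("pics/g2.png",cv2.resize(f["color"][120:290,270:470,::-1],None,fx=3.5,fy=3.5,interpolation=cv2.INTER_CUBIC))
s=observe();print(s["grip_width"],s["finger_force"])
```

```text
0.004591820652991203 0.0
```

View pics/g2.png

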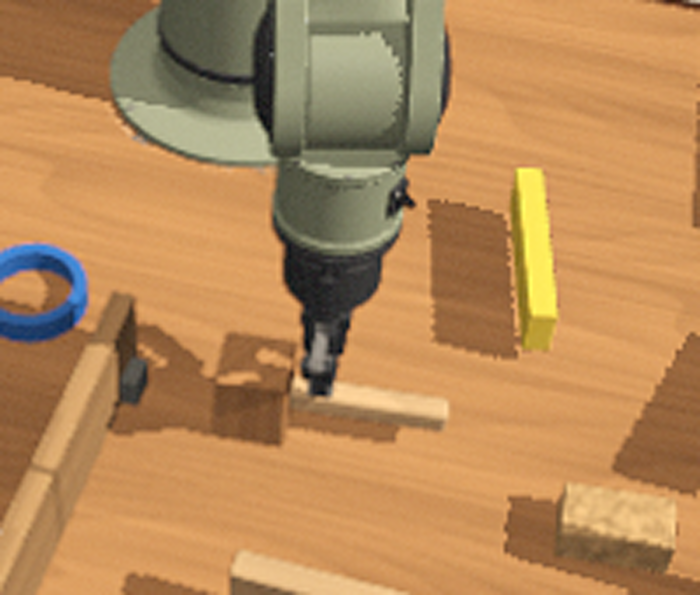

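Run:
```python
from h import *
f=grab_frame("scene");s=observe()
r=R.from_euler("xyz",s["tool_rot"])
q=proj(f,[s["position"]+r.apply([0,0,-k]) for k in(0,.019,.03,.06,.1)])
print(((q-[270,120])*3.5).round(0)); print(s["qpos"].round(3),s["grip_width"])
u=np.array([-.0958,.9954]);c=np.array([.416,.2256])-.095*u; n=np.array([.9954,.0958])
P=[list(c+a*n+.055*u)+[z] for a,z in((-.011,.053),(.011,.053),(.011,.031))]
print(((proj(f,P)-[270,120])*3.5).round(0))
g=grab_frame("top")
from m import blob
hsv=cv2.cvtColor(f["color"],cv2.COLOR_RGB2HSV)
blob(f,(362,225,405,248),.053,(8,60,225),(25,125,255))
```

```text
[[318. 410.]
 [320. 396.]
 [320. 388.]
 [322. 364.]
 [325. 331.]]
[-0.685  0.572  0.184  2.162 -0.242  0.426 -0.209] 0.0001693920555299883
[[323. 378.]
 [319. 398.]
 [317. 415.]]
holes top [[ 0.6008 -0.1726  0.045 ]
 [ 0.6017 -0.3023  0.045 ]] scene [[ 0.5979 -0.1724  0.045 ]
 [ 0.5981 -0.3029  0.045 ]] d 0.12967467339113328 0.13056429086817253
pin top tri (array([ 0.60021616, -0.23614966,  0.06053073]), np.float64(0.0001175378061855351))
[414.2 237.7] size [ 20.3 100.4] dir(deg mod180) 95.48233 pxbox [362 229] [397 239]
```

Run:
```python
from h import *
f=grab_frame("scene")
print(cv2.cvtColor(f["color"],cv2.COLOR_RGB2GRAY)[214:248,352:374])
print(observe()["grip_width"],observe()["finger_force"],observe()["force"])
```

```text
[[169 171 171 174 131  22  29  42  62  66  71  60  68  75  57  35  32 107
  162 173 168 170]
 [173 171 172 177 133  18  26  52 109 107  92  73  62  60  46  25  42 151
  171 169 167 168]
 [163 161 170 171 122  21  28  56 142 142 132 107  54  53  45  29  61 148
  163 163 165 163]
 [136 137 151 151 101  32  24  84 148 148 157 116  33  44  35  31  76 149
  163 161 160 162]
 [117 111 124 153 122  46  27 111 155 161 164 109  27  42  39  30 107 160
  167 164 162 160]
 [112  99 132 166 161 108  25 109 154 157 157 107  29  31  28  19 119 166
  173 168 169 165]
 [110  95 132 167 164 125  56 121 153 159 149  89  30  29  48 112 148 167
  171 170 170 169]
 [107  94 141 173 141  82  76 140 161 160 138 113 118  89  70 155 178 175
  172 172 172 170]
 [107  82 137 164 126  65  74 139 154 156 140 133 147 109  76 156 173 171
  169 171 172 171]
 [104  74 133 132  90  76  95 131 144 150 123  76  72  51 100 157 168 168
  168 166 170 170]
 [109  72 139 125  62  70 106 135 144 148 121  83  76  50 138 171 170 168
  168 169 167 167]
 [105  67 149 135  44  44  82 114 139 144 106  73  73  62 149 172 170 170
  1
[... 1427 characters left out ...]
2 110 114 111 114 116 118 119 116 120 118 120 118 116 119
  118 119 119 118]
 [145 145 146 144 145 125 133 126 107 111 112 115 114 119 117 116 121 120
  118 120 117 119]
 [171 177 179 175 175 158 164 162 141 144 125 132 125 111 111 113 112 112
  115 121 116 117]
 [165 177 176 177 176 177 177 175 175 177 158 164 158 142 143 144 145 146
  125 112 110 114]
 [164 171 172 170 174 175 176 177 177 176 178 176 177 175 173 172 172 173
  155 143 144 141]
 [169 166 166 168 167 168 168 173 174 178 175 176 173 175 176 174 174 174
  174 174 173 172]
 [168 163 167 168 165 168 167 168 168 173 171 172 172 175 177 177 176 176
  178 175 173 172]]
-0.0001384006672598135 0.0 [ 0.42034278 -0.7542326   0.28884306]
```

The tip in the scene view ends at row ~231, whereas the reported TCP should project to row 237. So the fingers closed above or behind the handle. I'll lift straight up and compare the visible tip with the reported TCP.

>>> move_arm(plan=[[[0,0,-1,0,0,0,-1],[0,0,-1,0,0,0,-1],[0,0,-1,0,0,0,-1],[0,0,-1,0,0,0,-1],[0,0,-1,0,0,0,-1],[0,0,0,0,0,0,-1],[0,0,0,0,0,0,-1],[0,0,0,0,0,0,-1],[0,0,0,0,0,0,-1],[0,0,0,0,0,0,-1]]])

```text
clock: 5.7
position: [0.4199, 0.185, 0.1233]
tool_rot: [-3.141, 0.001, 1.671]
force: [0.4, -0.2, -0.7]
grip_width: -0.0004
finger_force: 0.0
```

Run:
```python
from h import *
f=grab_frame("scene");t=grab_frame("top");s=observe();print(s["position"],s["grip_width"],s["force"])
p=s["position"];q=proj(f,[p,p+[0,0,.019]]);print(q,"top",proj(t,[p]))
im=f["color"].copy()
x0,y0=310,170
a=cv2.resize(im[y0:y0+85,x0:x0+110,::-1],None,fx=7,fy=7,interpolation=cv2.INTER_CUBIC)
for w in q: cv2.drawMarker(a,tuple(int(v) for v in (w-[x0,y0])*7+3),(0,0,255),0,14)
cv2.imwrite("pics/g3.png",a)
```

```text
[0.42001333 0.18506541 0.12343534] 0.00019677964564597335 [ 0.2705709  -0.47381391  0.72948618]
[[362.89747198 214.62794896]
 [363.30307635 210.01129142]] top [[279.76923773 283.9917198 ]]
```

View pics/g3.png

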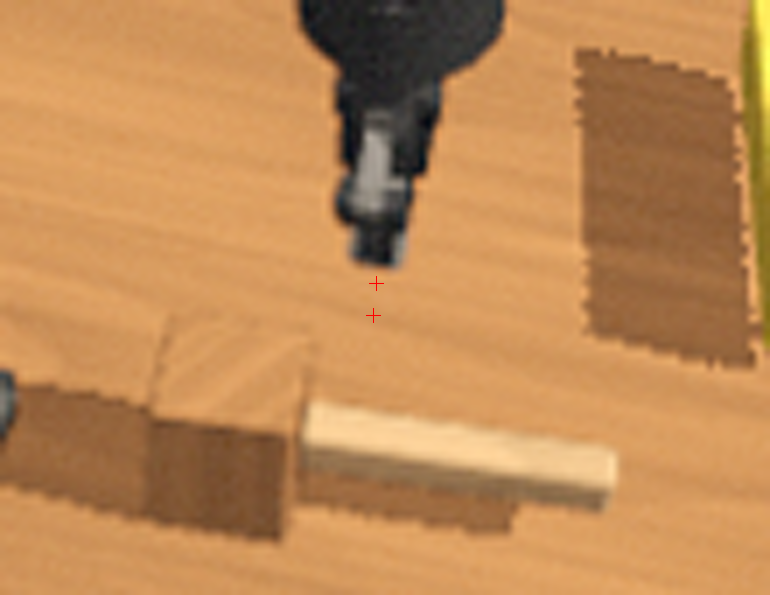

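The fingertip appears at crop (378,265), but the reported TCP projects to (373,315), so the tip is about 7 px too high. I'll compare with the start pose in both views, where the fingers are visible, to see whether the offset is in z or x.

Run:
```python
from h import *
t=grab_frame("top");g=grab_frame("scene")
p=np.array([.2431,.5756,.1963]);r=R.from_euler("xyz",[-3.1405,0,2.7418])
out=[]
for F,n,x0,y0 in((t,"top",50,330),(g,"scene",490,100)):
    q=proj(F,[p,p+r.apply([0,.0425,-.013]),p+r.apply([0,-.0425,-.013])]);print(n,q.round(1))
    a=cv2.resize(cv2.imread(f"pics/{n}0.png")[y0:y0+90,x0:x0+75],None,fx=5,fy=5,interpolation=cv2.INTER_CUBIC)
    for w in q: cv2.drawMarker(a,tuple(int(v) for v in (w-[x0,y0])*5+2),(0,0,255),0,14)
    out.append(a)
cv2.imwrite("pics/g4.png",np.hstack(out))
```

```text
top [[ 98.6 361.7]
 [ 79.2 354.3]
 [113.6 370.9]]
scene [[518.3 182.1]
 [534.1 186. ]
 [505.8 171.6]]
```

View pics/g4.png

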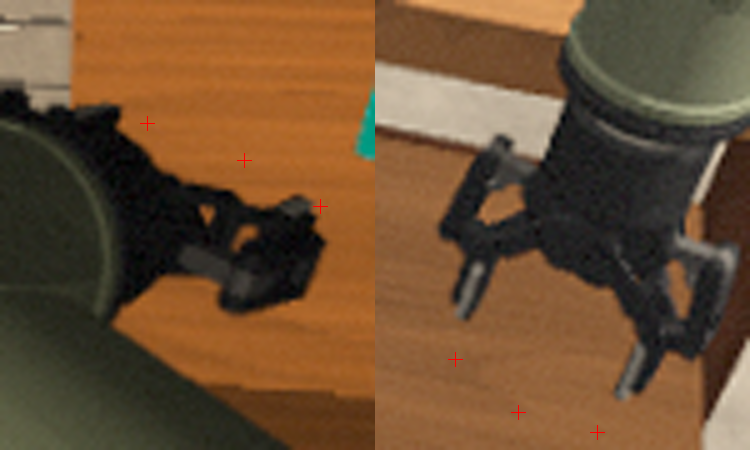

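In the start crops the real tips sit about 7 px above the markers in the scene view. In the top view they are about 5 px outward, which matches a height offset and not an x error. So the real fingertips are about 30 mm behind the reported TCP along the tool axis. I'll grasp again with reported z = true z − 0.030, watching the width and force.

>>> move_arm(plan=[[[0,0,0,0,0,0,1],[0,0,0,0,0,0,1],[0,0,0,0,0,0,1],[0,0,0,0,0,0,1],[0,0,0.8,0,0,0,1],[0,0,1,0,0,0,1],[0,0,1,0,0,0,1],[0,0,1,0,0,0,1],[0,0,0,0,0,0,1],[0,0,0,0,0,0,1]]])

```text
clock: 6.9
position: [0.4202, 0.185, 0.0481]
tool_rot: [-3.141, 0.0, 1.671]
force: [0.1, 0.6, 0.3]
grip_width: 0.0852
finger_force: 0.0
```

>>> move_arm(plan=[[[0,0,0.5,0,0,0,1],[0,0,0.5,0,0,0,1],[0,0,0.5,0,0,0,1],[0,0,0.5,0,0,0,1],[0,0,0.4,0,0,0,1],[0,0,0,0,0,0,1],[0,0,0,0,0,0,-1],[0,0,0,0,0,0,-1],[0,0,0,0,0,0,-1],[0,0,0,0,0,0,-1]]])

```text
clock: 7.9
position: [0.4203, 0.1853, 0.0]
tool_rot: [3.141, -0.0, 1.671]
force: [0.1, -1.0, 0.7]
grip_width: 0.0281
finger_force: 0.0
```

>>> move_arm(plan=[[[0,0,0,0,0,0,-1],[0,0,0,0,0,0,-1],[0,0,0,0,0,0,-1],[0,0,0,0,0,0,-1],[0,0,0,0,0,0,-1],[0,0,0,0,0,0,-1],[0,0,0,0,0,0,-1],[0,0,0,0,0,0,-1],[0,0,0,0,0,0,-1],[0,0,0,0,0,0,-1]]])

```text
clock: 8.9
position: [0.4202, 0.1853, 0.0002]
tool_rot: [3.141, -0.0, 1.671]
force: [-2.4, -0.8, 10.8]
grip_width: 0.0195
finger_force: 107.2
```

>>> move_arm(plan=[[[0,0,0,0,0,0,1],[0,0,0,0,0,0,1],[0,0,0.2,0,0,0,1],[0,0,0.2,0,0,0,1],[0,0,0,0,0,0,-1],[0,0,0,0,0,0,-1],[0,0,0,0,0,0,-1],[0,0,0,0,0,0,-1],[0,0,0,0,0,0,-1],[0,0,0,0,0,0,-1]]])

```text
clock: 9.9
position: [0.4201, 0.1852, -0.008]
tool_rot: [3.142, -0.0, 1.671]
force: [-1.4, -1.5, 8.4]
grip_width: 0.0201
finger_force: 107.2
```

```bash
python3 go.py .42 .185 .15 95.5 8
```

```text
t 9.9 pos [ 0.4201  0.1852 -0.008 ] rpy deg [ 1.800e+02 -1.000e-02  9.573e+01] F [-1.4 -1.5  8.4] grip 0.0201 107.2
row [-0.001 -0.001 -0.987] [ 0.    -0.     0.005] | world [-1.00e-04 -2.00e-04  1.58e-01]
```

>>> move_arm(plan=[[[0,0,-0.3,0,0,0,-1],[0,0,-0.7,0,0,0,-1],[0,0,-1,0,0,0,-1],[0,0,-1,0,0,0,-1],[0,0,-1,0,0,0,-1],[0,0,-1,0,0,0,-1],[0,0,-1,0,0,0,-1],[0,0,-0.7,0,0,0,-1],[0,0,-0.3,0,0,0,-1],[0,0,0,0,0,0,-1]]])

```text
clock: 10.9
position: [0.4203, 0.1854, 0.1323]
tool_rot: [3.141, -0.001, 1.671]
force: [0.2, -0.4, -4.0]
grip_width: 0.0207
finger_force: 107.9
```

```bash
python3 - <<'E'
from h import *
f=grab_frame("scene");t=grab_frame("top");s=observe();print(s["position"],s["grip_width"],s["force"],s["moment"])
a=cv2.resize(f["color"][150:270,280:430,::-1],None,fx=4,fy=4,interpolation=cv2.INTER_CUBIC)
cv2.imwrite("pics/g5.png",a)
E
python3 go.py .598 -.181 .14 91 26
```

```text
[0.41980538 0.18512813 0.13124913] 0.02023950433175791 [ 0.36516993  0.25589534 -3.77825818] [ 0.16377109  0.03615284 -0.02857504]
t 11.0 pos [0.4198 0.1851 0.1312] rpy deg [-1.7996e+02  1.0000e-02  9.5740e+01] F [ 0.4  0.3 -3.8] grip 0.0202 107.9
row [-0.724  0.3   -0.017] [-0.    0.    0.03] | world [ 0.1782 -0.3661  0.0088]
```

View pics/g5.png

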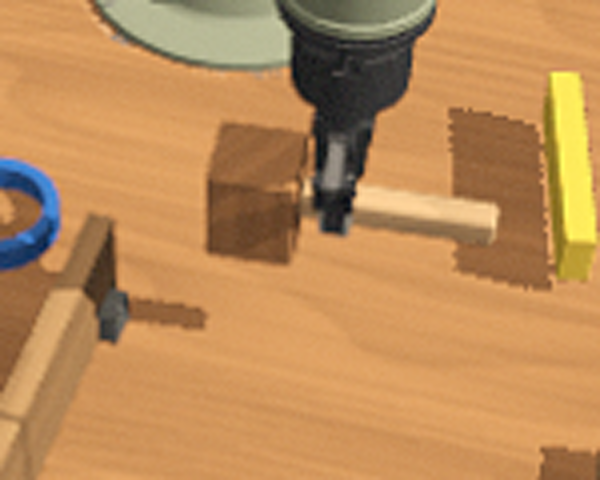

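The mallet is held level (head at crop (255,195), handle at right, fingers at (335,190)) and about 139 mm clear of the bench. Carrying it over the fence now.

```bash
python3 go.py .600 -.1915 .14 90.4 22
```

```text
t 11.0 pos [0.4198 0.1851 0.1312] rpy deg [-1.7996e+02  1.0000e-02  9.5740e+01] F [ 0.4  0.3 -3.8] grip 0.0202 107.9
row [-0.878  0.361 -0.02 ] [-0.    0.    0.04] | world [ 0.1802 -0.3766  0.0088]
```

>>> move_arm(plan=[[[-0.4,0.18,-0.1,0,0,0.04,-1],[-0.88,0.36,-0.05,0,0,0.04,-1],[-0.88,0.36,-0.05,0,0,0.04,-1],[-0.88,0.36,-0.05,0,0,0.04,-1],[-0.88,0.36,-0.05,0,0,0.04,-1],[-0.88,0.36,-0.05,0,0,0.04,-1],[-0.88,0.36,-0.05,0,0,0.04,-1],[-0.88,0.36,0,0,0,0.04,-1],[-0.88,0.36,0,0,0,0.04,-1],[-0.88,0.36,0,0,0,0.04,-1]]])

```text
clock: 12.0
position: [0.5017, 0.0233, 0.1392]
tool_rot: [-3.14, 0.0, 1.628]
force: [0.1, 0.8, -4.0]
grip_width: 0.0201
finger_force: 107.8
```

>>> move_arm(plan=[[[-0.88,0.36,0,0,0,0.04,-1],[-0.88,0.36,0,0,0,0.04,-1],[-0.88,0.36,0,0,0,0.04,-1],[-0.88,0.36,0,0,0,0.04,-1],[-0.88,0.36,0,0,0,0.04,-1],[-0.88,0.36,0,0,0,0.04,-1],[-0.88,0.36,0,0,0,0.04,-1],[-0.88,0.36,0,0,0,0.04,-1],[-0.88,0.36,0,0,0,0.04,-1],[-0.4,0.18,0,0,0,0,-1]]])

```text
clock: 13.0
position: [0.5765, -0.1411, 0.139]
tool_rot: [-3.14, 0.001, 1.589]
force: [-0.8, -0.4, -4.3]
grip_width: 0.0201
finger_force: 107.9
```

```bash
python3 go.py .600 -.1915 .08 90.4 6
```

```text
t 13.0 pos [ 0.5765 -0.1411  0.139 ] rpy deg [-1.7993e+02  4.0000e-02  9.1050e+01] F [-0.8 -0.4 -4.3] grip 0.0201 107.9
row [-0.423  0.19   0.492] [-0.002  0.001  0.018] | world [ 0.0235 -0.0504 -0.059 ]
```

>>> move_arm(plan=[[[-0.5,0.23,0.2,0,0,0.02,-1],[-0.7,0.31,0.3,0,0,0.02,-1],[-0.7,0.31,0.5,0,0,0.02,-1],[-0.5,0.23,0.5,0,0,0.02,-1],[-0.14,0.06,0.5,0,0,0.02,-1],[0,0,0.4,0,0,0,-1],[0,0,0.3,0,0,0,-1],[0,0,0.2,0,0,0,-1],[0,0,0,0,0,0,-1],[0,0,0,0,0,0,-1]]])

```text
clock: 14.0
position: [0.6006, -0.1888, 0.0821]
tool_rot: [3.141, 0.0, 1.581]
force: [0.7, -0.5, -4.5]
grip_width: 0.0203
finger_force: 107.9
```

```bash
python3 go.py .600 -.1915 .056 90.4 5
python3 - <<'E'
from h import *
t=grab_frame("top");cv2.imwrite("pics/g6.png",cv2.resize(t["color"][170:260,390:530,::-1],None,fx=5,fy=5,interpolation=cv2.INTER_CUBIC))
E
```

```text
t 14.0 pos [ 0.6006 -0.1888  0.0821] rpy deg [179.97   0.    90.59] F [ 0.7 -0.5 -4.5] grip 0.0203 107.9
row [-0.027 -0.006  0.261] [0.001 0.    0.006] | world [-0.0006 -0.0027 -0.0261]
```

>>> move_arm(plan=[[[0,0,0.25,0,0,0,-1],[0,0,0.25,0,0,0,-1],[0,0,0.25,0,0,0,-1],[0,0,0.25,0,0,0,-1],[0,0,0.2,0,0,0,-1],[0,0,0.2,0,0,0,-1],[0,0,0.1,0,0,0,-1],[0,0,0,0,0,0,-1],[0,0,0,0,0,0,-1],[0,0,0,0,0,0,-1]]])

```text
clock: 15.05
position: [0.6005, -0.1891, 0.0519]
tool_rot: [3.141, 0.0, 1.581]
force: [-0.3, -0.0, -3.9]
grip_width: 0.0199
finger_force: 108.1
```

>>> move_arm(plan=[[[0,0,0.15,0,0,0,-1],[0,0,0.15,0,0,0,-1],[0,0,0.1,0,0,0,-1],[0,0,0.1,0,0,0,-1],[0,0,0,0,0,0,-1],[0,0,0,0,0,0,-1],[0,0,0,0,0,0,-1],[0,0,0,0,0,0,-1],[0,0,0,0,0,0,-1],[0,0,0,0,0,0,-1]]])

```text
clock: 16.05
position: [0.6002, -0.189, 0.0417]
tool_rot: [-3.141, -0.0, 1.581]
force: [-0.3, 0.8, -4.3]
grip_width: 0.0203
finger_force: 108.2
```

>>> move_arm(plan=[[[0,0,0.1,0,0,0,-1],[0,0,0.1,0,0,0,-1],[0,0,0.05,0,0,0,-1],[0,0,0,0,0,0,-1],[0,0,0,0,0,0,-1],[0,0,0,0,0,0,-1],[0,0,0,0,0,0,-1],[0,0,0,0,0,0,-1],[0,0,0,0,0,0,-1],[0,0,0,0,0,0,-1]]])

```text
clock: 17.05
position: [0.6004, -0.1889, 0.0371]
tool_rot: [3.142, -0.0, 1.581]
force: [-4.8, 2.5, 9.1]
grip_width: 0.0204
finger_force: 110.1
```

Run:
```python
from h import *
s=observe();print(s["position"],s["force"],s["moment"])
t=grab_frame("top");g=grab_frame("scene")
a=cv2.resize(t["color"][165:265,395:525,::-1],None,fx=3.0,fy=3.0,interpolation=cv2.INTER_CUBIC)
b=cv2.resize(g["color"][190:290,140:270,::-1],None,fx=3.0,fy=3.0,interpolation=cv2.INTER_CUBIC)
cv2.imwrite("pics/g7.png",np.hstack([a,b]))
```

```text
[ 0.60037861 -0.18891047  0.03712783] [-4.79596266  2.47190651  9.12218794] [ 0.44258422  0.96902511 -0.04898977]
```

View pics/g7.png

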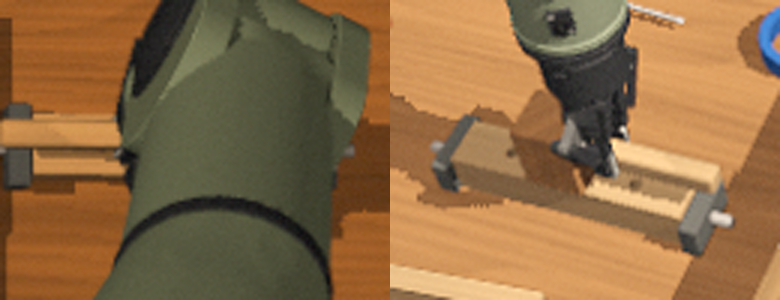

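The scene half shows the head over the middle of the beam at (545,140), with one hole visible on each side at (510,153) and (635,185). The net push is now about 13 N. I'll press a little more to see how stiff the contact is.

>>> move_arm(plan=[[[0,0,0.05,0,0,0,-1],[0,0,0.05,0,0,0,-1],[0,0,0,0,0,0,-1],[0,0,0,0,0,0,-1],[0,0,0,0,0,0,-1],[0,0,0,0,0,0,-1],[0,0,0,0,0,0,-1],[0,0,0,0,0,0,-1],[0,0,0,0,0,0,-1],[0,0,0,0,0,0,-1]]])

```text
clock: 18.15
position: [0.6005, -0.1885, 0.0368]
tool_rot: [3.141, -0.001, 1.581]
force: [-14.7, 9.8, 39.7]
grip_width: 0.0198
finger_force: 114.4
```

Run:
```python
from h import *
s=observe();print(s["position"],s["tool_rot"],s["force"],s["moment"])
```

```text
[ 0.60053847 -0.18850392  0.03676626] [ 3.14092094e+00 -1.08309758e-03  1.58099328e+00] [-14.70639779   9.7924923   39.65002477] [ 1.34393215  3.3320372  -0.18820515]
```

The contact is now hard, 44 N with no sink, at face height 0.0448, which is the beam top. To make sure no tilt left the pin proud, I'll lift slightly, shift so the pin sits under the handle side of the face, and press again.

>>> move_arm(plan=[[[0,0,-0.2,0,0,0,-1],[0,0,-0.3,0,0,0,-1],[-0.3,0,0,0,0,0,-1],[-0.35,0,0,0,0,0,-1],[0,0,0.2,0,0,0,-1],[0,0,0.1,0,0,0,-1],[0,0,0,0,0,0,-1],[0,0,0,0,0,0,-1],[0,0,0,0,0,0,-1],[0,0,0,0,0,0,-1]]])

```text
clock: 19.15
position: [0.6006, -0.2019, 0.0389]
tool_rot: [3.141, 0.0, 1.581]
force: [0.2, 0.4, -5.2]
grip_width: 0.0204
finger_force: 107.9
```

Run:
```python
from h import *
s=observe();print(s["position"],s["tool_rot"],s["force"],s["moment"])
```

```text
[ 0.60062119 -0.20193572  0.03886827] [3.14141838e+00 1.93776639e-05 1.58096705e+00] [ 0.23901556  0.44366071 -5.21903489] [ 0.14258752 -0.02491743 -0.00080776]
```

>>> move_arm(plan=[[[0,0,0.1,0,0,0,-1],[0,0,0.05,0,0,0,-1],[0,0,0.03,0,0,0,-1],[0,0,0,0,0,0,-1],[0,0,0,0,0,0,-1],[0,0,0,0,0,0,-1],[0,0,0,0,0,0,-1],[0,0,0,0,0,0,-1],[0,0,0,0,0,0,-1],[0,0,0,0,0,0,-1]]])

```text
clock: 20.15
position: [0.6009, -0.2017, 0.0369]
tool_rot: [3.14, -0.001, 1.581]
force: [-9.8, 7.7, 28.4]
grip_width: 0.0201
finger_force: 112.8
```

Run:
```python
from h import *
s=observe();print(s["position"],s["tool_rot"],s["force"],s["moment"])
```

```text
[ 0.60093312 -0.20170501  0.03689874] [ 3.14045951e+00 -5.91650986e-04  1.58103317e+00] [-9.78992288  7.65080546 28.36243861] [ 1.02585094  2.35545178 -0.15182649]
```

>>> move_arm(plan=[[[0,0,-0.3,0,0,0,-1],[0,0,-0.6,0,0,0,-1],[0,0,-1,0,0,0,-1],[0,0,-1,0,0,0,-1],[0,0,-1,0,0,0,-1],[0,0,-1,0,0,0,-1],[0,0,-0.4,0,0,0,-1],[0.4,-0.18,0,0,0,0,-1],[0.8,-0.36,0,0,0,0,-1],[0.88,-0.4,0,0,0,0,-1]]])

```text
clock: 21.15
position: [0.5802, -0.1597, 0.14]
tool_rot: [-3.14, -0.0, 1.58]
force: [-0.4, 0.5, -5.1]
grip_width: 0.0202
finger_force: 107.9
```

```bash
python3 go.py .42 .185 .138 95.5 20
```

```text
t 21.15 pos [ 0.5802 -0.1597  0.14  ] rpy deg [-1.7991e+02 -2.0000e-02  9.0550e+01] F [-0.4  0.5 -5.1] grip 0.0202 107.9
row [ 0.881 -0.356  0.005] [-0.001 -0.    -0.041] | world [-0.1602  0.3447 -0.002 ]
```

>>> move_arm(plan=[[[0.88,-0.36,0,0,0,-0.04,-1],[0.88,-0.36,0,0,0,-0.04,-1],[0.88,-0.36,0,0,0,-0.04,-1],[0.88,-0.36,0,0,0,-0.04,-1],[0.88,-0.36,0,0,0,-0.04,-1],[0.88,-0.36,0,0,0,-0.04,-1],[0.88,-0.36,0,0,0,-0.04,-1],[0.88,-0.36,0,0,0,-0.04,-1],[0.88,-0.36,0,0,0,-0.04,-1],[0.88,-0.36,0,0,0,-0.04,-1]]])

```text
clock: 22.15
position: [0.5029, 0.0143, 0.1403]
tool_rot: [-3.14, 0.0, 1.623]
force: [-1.1, 0.4, -3.9]
grip_width: 0.0203
finger_force: 108.0
```

>>> move_arm(plan=[[[0.88,-0.36,0,0,0,-0.04,-1],[0.88,-0.36,0,0,0,-0.04,-1],[0.88,-0.36,0,0,0,-0.04,-1],[0.88,-0.36,0,0,0,-0.04,-1],[0.88,-0.36,0,0,0,-0.04,-1],[0.88,-0.36,0,0,0,-0.04,-1],[0.88,-0.36,0,0,0,-0.04,-1],[0.7,-0.3,0,0,0,-0.04,-1],[0.3,-0.1,0,0,0,-0.04,-1],[0,0,0,0,0,0,-1]]])

```text
clock: 23.15
position: [0.4357, 0.1527, 0.1407]
tool_rot: [-3.141, 0.0, 1.662]
force: [-0.2, -0.8, -4.4]
grip_width: 0.0205
finger_force: 108.0
```

```bash
cat > pin.py <<'E'
from h import *
t=grab_frame("top");g=grab_frame("scene")
gt=cv2.cvtColor(t["color"],cv2.COLOR_RGB2GRAY);gs=cv2.cvtColor(g["color"],cv2.COLOR_RGB2GRAY)
print(gt[206:220,446:466]);print(gs[238:252,190:208])
print("hsvS",cv2.cvtColor(t["color"],cv2.COLOR_RGB2HSV)[206:220,446:466,1])
E
python3 pin.py; python3 go.py .42 .185 -.0065 95.5 8
```

```text
[[144 143 139 142 142 144 143 143 144 145 145 143 147 146 145 145 145 143
  145 146]
 [147 145 141 140 140 141 139 139 140 139 140 140 138 143 142 143 143 143
  141 143]
 [154 153 151 143 142 140 139 138 139 140 137 138 139 140 142 140 139 140
  140 138]
 [156 159 158 155 154 151 145 144 143 142 143 144 144 146 143 144 143 142
  144 143]
 [155 155 158 158 156 156 155 152 153 147 143 144 145 145 145 144 145 146
  145 147]
 [153 152 154 153 151 154 158 162 165 155 153 147 142 144 142 143 140 142
  142 144]
 [151 150 149 151 151 159 165 167 164 159 151 151 151 147 143 136 136 136
  138 141]
 [152 153 154 153 151 160 169 171 165 160 156 152 152 153 152 149 143 140
  139 141]
 [155 156 155 157 156 162 169 171 163 160 159 155 156 156 158 157 156 151
  145 145]
 [155 155 154 157 158 157 164 168 166 159 156 157 152 154 155 153 148 148
  143 145]
 [157 157 155 155 156 155 155 156 154 155 153 148 145 145 146 144 144 140
  141 142]
 [150 151 149 150 149 148 149 147 148 147 149 148 146 147 146 145 145 147
  145 145]
 [155 154 153 153 152 152 154 153 154 155 152 153 152 151 149 151 150 150
  150 
[... 1839 characters left out ...]
7 154 156 129  77  53  53  77 131 160 156 157 157 156 157 156
  156 154]
 [157 155 157 153 154 155 113  72  91 141 156 154 160 155 155 155 156 157
  156 155]
 [152 155 153 153 153 155 156 158 158 156 154 155 156 159 156 156 153 157
  156 152]
 [154 152 155 153 157 156 154 156 156 156 157 156 156 156 154 157 157 152
  158 155]
 [155 153 156 153 158 154 154 158 154 155 157 158 157 156 158 156 156 156
  158 157]
 [157 159 160 152 153 155 153 155 157 154 156 157 157 157 161 160 155 151
  155 159]]
t 23.25 pos [0.4364 0.1516 0.141 ] rpy deg [-1.7999e+02  2.0000e-02  9.5110e+01] F [ 0.4 -0.3 -4.6] grip 0.0201 108.0
row [ 0.218 -0.083  0.922] [-0.     0.    -0.008] | world [-0.0164  0.0334 -0.1475]
```

The pin's shadow is gone in both views, leaving only the flat steel disc at top (453.6,213). The pin is flush. Setting the mallet back down.

>>> move_arm(plan=[[[0.6,-0.23,0,0,0,0,-1],[0.75,-0.29,0.2,0,0,-0.03,-1],[0.4,-0.14,0.6,0,0,-0.03,-1],[0,0,1,0,0,0,-1],[0,0,1,0,0,0,-1],[0,0,1,0,0,0,-1],[0,0,1,0,0,0,-1],[0,0,1,0,0,0,-1],[0,0,0.5,0,0,0,-1],[0,0,0.3,0,0,0,-1]]])

```text
clock: 24.25
position: [0.4199, 0.1856, 0.0085]
tool_rot: [-3.141, 0.0, 1.666]
force: [0.5, 0.4, -3.0]
grip_width: 0.0201
finger_force: 107.9
```

```bash
python3 go.py .42 .185 -.0065 95.5 8
python3 - <<'E'
from h import *
t=grab_frame("top");g=grab_frame("scene")
def c(F,x0,y0,x1,y1,th):
    s=cv2.cvtColor(F["color"],cv2.COLOR_RGB2HSV)[y0:y1,x0:x1,1].astype(float);w=np.clip(np.median(s)-th-s,0,None);y,x=np.mgrid[y0:y1,x0:x1];return (x*w).sum()/w.sum(),(y*w).sum()/w.sum()
a=c(t,446,206,466,220,8);b=c(g,193,241,208,252,12)
print(a,plane(t,[a],.045),b,plane(g,[b],.045),tri(t,a,g,b))
E
```

```text
t 24.25 pos [0.4199 0.1856 0.0085] rpy deg [-1.7996e+02  2.0000e-02  9.5470e+01] F [ 0.5  0.4 -3. ] grip 0.0201 107.9
row [-0.004  0.     0.094] [-0.001  0.    -0.001] | world [ 0.0001 -0.0006 -0.015 ]
(np.float64(453.368487131199), np.float64(212.92278719397365)) [[ 0.6011288  -0.23783553  0.045     ]] (np.float64(200.68873239436618), np.float64(245.54507042253522)) [[ 0.59823252 -0.23958212  0.045     ]] (array([ 0.60072139, -0.23708417,  0.04898267]), np.float64(0.0006091595960546312))
```

>>> move_arm(plan=[[[0,0,0.3,0,0,0,-1],[0,0,0.25,0,0,0,-1],[0,0,0.15,0,0,0,-1],[0,0,0,0,0,0,-1],[0,0,0,0,0,0,1],[0,0,0,0,0,0,1],[0,0,0,0,0,0,1],[0,0,0,0,0,0,1],[0,0,0,0,0,0,1],[0,0,-0.3,0,0,0,1]]])

```text
clock: 25.35
position: [0.4198, 0.1856, 0.001]
tool_rot: [-3.141, 0.0, 1.667]
force: [0.2, -0.1, -0.2]
grip_width: 0.0854
finger_force: 0.0
```

>>> move_arm(plan=[[[0,0,-0.7,0,0,0,1],[0,0,-1,0,0,0,1],[0,0,-1,0,0,0,1],[0,0,-1,0,0,0,1],[0,0,-1,0,0,0,1],[0,0,-1,0,0,0,1],[0,0,-1,0,0,0,1],[0,0,0,0,0,0,1],[0,0,0,0,0,0,1],[0,0,0,0,0,0,1]]])

```text
clock: 26.35
position: [0.4197, 0.1857, 0.1347]
tool_rot: [-3.141, 0.0, 1.667]
force: [-0.3, 0.6, 0.1]
grip_width: 0.0853
finger_force: 0.0
```

Run:
```python
from m import *
s=observe();print(s["position"],s["grip_width"],s["force"])
print("mallet");blob(g,(354,225,405,245),.053,(8,60,225),(25,125,255))
print("rail top view");blob(f,(205,185,300,206),.078)
h=cv2.cvtColor(f["color"],cv2.COLOR_RGB2HSV)
for x in (225,240,252,265,280): print(x,h[188:220,x,2])
hs=cv2.cvtColor(g["color"],cv2.COLOR_RGB2HSV)
for x in (345,365,385): print(x,hs[272:315,x,2])
print(h[200,208:220,2],h[200,282:296,2])
```

```text
holes top [[ 0.6008 -0.1726  0.045 ]
 [ 0.6017 -0.3023  0.045 ]] scene [[ 0.5978 -0.1723  0.045 ]
 [ 0.5981 -0.3029  0.045 ]] d 0.12965620272733294 0.1305170082117037
pin top tri (array([ 0.60021616, -0.23614966,  0.06053073]), np.float64(0.0001175378061855351))
[0.41974037 0.18559159 0.13458424] 0.08553157783047065 [ 0.25521697 -0.00305206 -0.23638718]
mallet
[417.1 225.8] size [ 20.1 124.7] dir(deg mod180) 94.71593 pxbox [354 228] [397 239]
rail top view
[624.9 259.9] size [ 29.2 176.2] dir(deg mod180) 90.74827 pxbox [215 192] [288 204]
225 [157 149 152 167 169 170 139 199 197 200 208 205 199 200 208 201 122  69
  95 163 161 158 161 173 174 166 163 172 169 169 163 156]
240 [160 152 152 167 193 208 195 178 190 190 197 205 198 197 203 204 176  63
  78 139 208 208 194 149 165 128 203 184 117 166 161 151]
252 [161 156 151 163 187 211 198 135 189 185 192 197 195 195 192 201 180  82
  72 102 135 134 132 130 127 122 152 188 150 181 172 160]
265 [166 159 154 163 177 205 215 206 186 190 189 193 194 190 192 190 182 144
  66  93 162 212 214 200 156 130 141 199 173 178 172 164]
280 [162 156 155 161 168 168 169 161 146 196 198 199 198 193 188 188 185 157
  65  68  85 102 102 100 104 105 106 132 173 173 172 164]
345 [205 207 215 217 218 217 219 225 232 234 236 238 237 237 209 134 123 120
 127 130 130 125 125 115 102 131 159 157 156 157 148 148 146 144 199 224
 223 217 214 207 208 216 218]
365 [218 213 211 212 213 211 209 206 204 205 207 208 225 238 234 235 236 233
 232 221 171 126 129 130 129 129 128 120 123 165 181 174 181 184 181 182
 180 204 246 255 239 181 200]
385 [216 219 218 215 212 216 218 213 205 203 202 206 212 211 210 206 201 225
 241 239 238 240 240 236 236 191 123 132 136 138 132 130 124 152 220 213
 157 152 192 191 239 248 246]
[168 169 168 167 167 165 167 190 201 199 200 202] [197 194 196 196 199 196 201 162 114 153 169 167 166 165]
```

```bash
python3 - <<'E'
from h import *
f=grab_frame("top");g=grab_frame("scene")
print(plane(f,[(225,199.3),(252,199.95),(280,200.75),(251.7,199.95),(214.6,199),(288.9,200.9)],.078).round(4))
print(plane(g,[(345,282.6),(365,287.8),(385,292.8)],.078).round(4))
E
python3 go.py .627 .260 .135 91 12
```

```text
[[0.6209 0.3237 0.078 ]
 [0.6202 0.2585 0.078 ]
 [0.6192 0.191  0.078 ]
 [0.6201 0.2592 0.078 ]
 [0.6213 0.3489 0.078 ]
 [0.6191 0.1696 0.078 ]]
[[0.6194 0.1912 0.078 ]
 [0.6198 0.2444 0.078 ]
 [0.6196 0.2967 0.078 ]]
t 26.55 pos [0.4199 0.1856 0.1347] rpy deg [-1.7995e+02  3.0000e-02  9.5490e+01] F [ 0.3 -0.1  0.6] grip 0.0855 0.0
row [ 0.258  0.88  -0.002] [-0.001  0.     0.062] | world [0.2071 0.0744 0.0003]
```

```bash
python3 go.py .620 .2592 .135 89.6 10
```

```text
t 26.55 pos [0.4199 0.1856 0.1347] rpy deg [-1.7995e+02  3.0000e-02  9.5490e+01] F [ 0.3 -0.1  0.6] grip 0.0855 0.0
row [ 0.318  1.018 -0.002] [-0.001  0.001  0.098] | world [0.2001 0.0736 0.0003]
```

>>> move_arm(plan=[[[0.318,1,0,0,0,0.098,1],[0.318,1,0,0,0,0.098,1],[0.318,1,0,0,0,0.098,1],[0.318,1,0,0,0,0.098,1],[0.318,1,0,0,0,0.098,1],[0.318,1,0,0,0,0.098,1],[0.318,1,0,0,0,0.098,1],[0.318,1,0,0,0,0.098,1],[0.318,1,0,0,0,0.098,1],[0.318,1,0,0,0,0.098,1]]])

```text
clock: 27.55
position: [0.6171, 0.2594, 0.1345]
tool_rot: [-3.141, 0.0, 1.564]
force: [0.1, 1.2, -0.7]
grip_width: 0.0855
finger_force: 0.0
```

>>> move_arm(plan=[[[0,0,0,0,0,0,1],[0,0,0.5,0,0,0,1],[0,0,0.8,0,0,0,1],[0,0,0.8,0,0,0,1],[0,0,0.4,0,0,0,1],[0,0,0,0,0,0,1],[0,0,0,0,0,0,1],[0,0,0,0,0,0,1],[0,0,0,0,0,0,1],[0,0,0,0,0,0,1]]])

```text
clock: 28.55
position: [0.6168, 0.2594, 0.0856]
tool_rot: [3.141, -0.0, 1.564]
force: [-0.0, 0.0, 0.3]
grip_width: 0.0857
finger_force: 0.0
```

```bash
python3 go.py .620 .2592 .013 89.6 6
```

```text
t 28.55 pos [0.6168 0.2594 0.0856] rpy deg [ 1.7997e+02 -2.0000e-02  8.9620e+01] F [-0.   0.   0.3] grip 0.0857 0.0
row [-0.001  0.026  0.605] [ 0.001 -0.001  0.   ] | world [ 0.0032 -0.0002 -0.0726]
```

>>> move_arm(plan=[[[0,0.03,0.6,0,0,0,1],[0,0.03,0.6,0,0,0,1],[0,0.03,0.6,0,0,0,1],[0,0.03,0.6,0,0,0,1],[0,0.03,0.6,0,0,0,1],[0,0.03,0.6,0,0,0,1],[0,0,0,0,0,0,1],[0,0,0,0,0,0,1],[0,0,0,0,0,0,-1],[0,0,0,0,0,0,-1]]], grip_force=80)

```text
clock: 29.55
position: [0.6205, 0.2594, 0.0138]
tool_rot: [3.141, -0.0, 1.564]
force: [0.2, 0.6, -0.9]
grip_width: 0.059
finger_force: 0.0
```

>>> move_arm(plan=[[[0,0,0,0,0,0,-1],[0,0,0,0,0,0,-1],[0,0,0,0,0,0,-1],[0,0,0,0,0,0,-1],[0,0,0,0,0,0,-1],[0,0,0,0,0,0,-1],[0,0,0,0,0,0,-1],[0,0,0,0,0,0,-1],[0,0,0,0,0,0,-1],[0,0,0,0,0,0,-1]]])

```text
clock: 30.55
position: [0.6204, 0.2594, 0.0136]
tool_rot: [3.141, -0.0, 1.564]
force: [-1.5, -1.2, 5.5]
grip_width: 0.0225
finger_force: 79.3
```

```bash
python3 go.py .620 .2592 .16 89.6 8
```

```text
t 30.55 pos [0.6204 0.2594 0.0136] rpy deg [ 1.7997e+02 -2.0000e-02  8.9610e+01] F [-1.5 -1.2  5.5] grip 0.0225 79.3
row [-0.001 -0.002 -0.915] [ 0.001 -0.     0.   ] | world [-0.0004 -0.0002  0.1464]
```

>>> move_arm(plan=[[[0,0,-0.2,0,0,0,-1],[0,0,-0.5,0,0,0,-1],[0,0,-0.9,0,0,0,-1],[0,0,-1,0,0,0,-1],[0,0,-1,0,0,0,-1],[0,0,-1,0,0,0,-1],[0,0,-1,0,0,0,-1],[0,0,-1,0,0,0,-1],[0,0,-0.5,0,0,0,-1],[0,0,-0.2,0,0,0,-1]]])

```text
clock: 31.55
position: [0.6206, 0.2594, 0.1609]
tool_rot: [3.14, -0.001, 1.564]
force: [-0.3, 0.1, -2.4]
grip_width: 0.0228
finger_force: 78.4
```

```bash
python3 go.py .600 -.238 .16 90.3 26
python3 - <<'E'
from h import *
s=observe();print(s["moment"])
f=grab_frame("top");g=grab_frame("scene")
# expected rail end-top corners if level
c=s["position"]; z=c[2]+.0184+.046
for F,n in((f,"top"),(g,"scene")):
    print(n,proj(F,[[c[0],c[1]+.09,z],[c[0],c[1]-.09,z],[c[0]+.012,c[1]-.09,z],[c[0]+.012,c[1]-.09,z-.046],[c[0]+.012,c[1]+.09,z],[c[0]+.012,c[1]+.09,z-.046]]).round(1).tolist())
hs=cv2.cvtColor(g["color"],cv2.COLOR_RGB2HSV)
m=cv2.inRange(hs[210:300,320:430],(8,60,215),(25,125,255))
import sys
for i,r in enumerate(m[:70:2]): print(210+2*i,"".join("#" if v else "." for v in r))
E
```

```text
t 31.55 pos [0.6206 0.2594 0.1609] rpy deg [ 1.799e+02 -5.000e-02  8.962e+01] F [-0.3  0.1 -2.4] grip 0.0228 78.4
row [-0.957 -0.039  0.001] [ 0.001 -0.    -0.004] | world [-0.0206 -0.4974 -0.0009]
[-0.00146486  0.01206472 -0.00748364]
top [[202.1, 189.0], [286.1, 190.0], [286.2, 184.5], [287.2, 188.2], [202.3, 183.5], [206.4, 187.1]]
scene [[413.8, 264.5], [337.8, 246.2], [336.3, 250.1], [336.0, 261.7], [412.8, 268.7], [410.0, 279.9]]
210 ..............................................................................................................
212 ..............................................................................................................
214 ..............................................................................................................
216 ..............................................................................................................
218 ..............................................................................................................
220 .................................................................................
[... 2664 characters left out ...]
..........
268 ..........................................................................................###.................
270 ..............................................................................................................
272 ...........................................................................................#..................
274 ..............................................................................................................
276 ..............................................................................................................
278 ..............................................................................................................
```

The rail hangs balanced and level: its right end in the scene view is at (413,263), against a predicted (413.8,264.5). The dowel ends are about 159 mm above the bench, against a 90 mm board. Carrying it across.

>>> move_arm(plan=[[[-0.4,0,0,0,0,0,-1],[-0.8,-0.04,0,0,0,0,-1],[-0.96,-0.04,0,0,0,0,-1],[-0.96,-0.04,0,0,0,0,-1],[-0.96,-0.04,0,0,0,0,-1],[-0.96,-0.04,0,0,0,0,-1],[-0.96,-0.04,0,0,0,0,-1],[-0.96,-0.04,0,0,0,0,-1],[-0.96,-0.04,0,0,0,0,-1],[-0.96,-0.04,0,0,0,0,-1]]])

```text
clock: 32.65
position: [0.6117, 0.0801, 0.1592]
tool_rot: [3.141, 0.0, 1.564]
force: [0.5, -0.6, -2.8]
grip_width: 0.0226
finger_force: 78.5
```

>>> move_arm(plan=[[[-0.96,-0.04,0,0,0,0,-1],[-0.96,-0.04,0,0,0,0,-1],[-0.96,-0.04,0,0,0,0,-1],[-0.96,-0.04,0,0,0,0,-1],[-0.96,-0.04,0,0,0,0,-1],[-0.96,-0.04,0,0,0,0,-1],[-0.96,-0.04,0,0,0,0,-1],[-0.96,-0.04,0,0,0,0,-1],[-0.96,-0.04,0,0,0,0,-1],[-0.96,-0.04,0,0,0,0,-1]]])

```text
clock: 33.65
position: [0.6021, -0.1118, 0.1592]
tool_rot: [3.142, 0.0, 1.564]
force: [0.1, 0.7, -2.3]
grip_width: 0.023
finger_force: 78.5
```

```bash
python3 go.py .600 -.238 .16 90.2 7
```

```text
t 33.65 pos [ 0.6021 -0.1118  0.1592] rpy deg [180.     0.    89.61] F [ 0.1  0.7 -2.3] grip 0.023 78.5
row [-0.901 -0.013 -0.006] [ 0.     0.    -0.014] | world [-0.0021 -0.1262  0.0008]
```

>>> move_arm(plan=[[[-0.95,-0.01,0,0,0,-0.014,-1],[-0.95,-0.01,0,0,0,-0.014,-1],[-0.95,-0.01,0,0,0,-0.014,-1],[-0.95,-0.01,0,0,0,-0.014,-1],[-0.95,-0.01,0,0,0,-0.014,-1],[-0.7,-0.01,0,0,0,-0.014,-1],[-0.35,-0.01,0,0,0,-0.014,-1],[0,0,0,0,0,0,-1],[0,0,0,0,0,0,-1],[0,0,0,0,0,0,-1]]])

```text
clock: 34.65
position: [0.601, -0.2252, 0.1591]
tool_rot: [3.142, -0.0, 1.576]
force: [-0.7, 0.1, -2.4]
grip_width: 0.0226
finger_force: 78.5
```

```bash
python3 go.py .600 -.238 .085 90.2 5
```

```text
t 34.65 pos [ 0.601  -0.2252  0.1591] rpy deg [ 1.800e+02 -3.000e-02  9.027e+01] F [-0.7  0.1 -2.4] grip 0.0226 78.5
row [-0.128 -0.011  0.741] [ 0.    -0.001  0.002] | world [-0.001  -0.0128 -0.0741]
```

>>> move_arm(plan=[[[-0.128,-0.01,0.4,0,0,0,-1],[-0.128,-0.01,0.7,0,0,0,-1],[-0.128,-0.01,0.7,0,0,0,-1],[-0.128,-0.01,0.7,0,0,0,-1],[-0.128,-0.01,0.7,0,0,0,-1],[0,0,0.4,0,0,0,-1],[0,0,0.1,0,0,0,-1],[0,0,0,0,0,0,-1],[0,0,0,0,0,0,-1],[0,0,0,0,0,0,-1]]])

```text
clock: 35.65
position: [0.6002, -0.2391, 0.0858]
tool_rot: [3.141, 0.0, 1.574]
force: [-0.2, -1.2, -2.8]
grip_width: 0.0227
finger_force: 78.5
```

```bash
cat > chk.py <<'E'
from h import *
s=observe();c=s["position"];print("t",s["clock"],c,s["tool_rot"],s["force"])
f=grab_frame("top");g=grab_frame("scene")
y=s["tool_rot"][2];u=np.array([np.cos(y),np.sin(y),0]);n=np.array([np.sin(y),-np.cos(y),0]);o=c+[0,0,.0184]
for F,nm in((f,"top"),(g,"scene")):
    print(nm,"top face corners +y(-x,+x), -y",proj(F,[o+a*n+b*u+[0,0,.046] for b in(.09,-.09) for a in(-.012,.012)]).round(1).tolist())
    print(nm,"dowel ends +y,-y",proj(F,[o+b*u-[0,0,.02] for b in(.065,-.065)]).round(1).tolist())
hs=cv2.cvtColor(g["color"],cv2.COLOR_RGB2GRAY)[205:275,150:270]
ch=" .:-=+*#%@"
for i,r in enumerate(hs): print(205+i,"".join(ch[min(9,v//26)] for v in r))
E
python3 chk.py
```

```text
t 35.65 [ 0.60019635 -0.23911003  0.08578008] [3.14065203e+00 2.62072897e-04 1.57444030e+00] [-0.24161725 -1.24776219 -2.77461847]
top top face corners +y(-x,+x), -y [[427.1, 212.2], [427.0, 201.8], [503.7, 213.5], [503.5, 203.2]]
top dowel ends +y,-y [[431.6, 210.9], [484.2, 211.7]]
scene top face corners +y(-x,+x), -y [[224.8, 226.2], [221.0, 233.0], [165.1, 211.9], [160.9, 218.2]]
scene dowel ends +y,-y [[218.7, 242.8], [177.0, 232.4]]
205 ***********************: .........:.:...::....::..:.+****************************************************+--====-==+=+*+
206 *******+++**************..............:::::...:::...*****************************************************+=---===-==++++
207 ***********++++*********+............:--:::..::::.:.*************************************+++************+*+-----=-:===++
208 **+***************+*+**** ......::::::::::::..:::..:******************************************+++++*******+=-====-:-====
209 *********************++**:.....:::::::::::::..::.:-=*******************************************+*+++++++***+======:.-==+
210 *************************:..
[... 7392 characters left out ...]
*****************************+-====-=-=---:::::------=====-========-=====--
270 *******************************************+******************************+++=========-:::::-----========--=-=-======---
271 ********************************************+++++****************************+++-======:::::----============--=-----===+
272 *************************************************++*****************************+=====--::::----=================---=-=*
273 *********************************************************************************+*++=+-.::::--===================----=+
274 *************+*************************************************************************++=::::-=======================+*
```

The prediction fits the picture: right end of the rail at scene (222–225,227–233), +y dowel end at about (217.5,242.5). I'll lower to the hover height and then measure finely.

>>> move_arm(plan=[[[0.02,0,0.25,0,0,0,-1],[0.02,0,0.35,0,0,0,-1],[0.03,0,0.35,0,0,0,-1],[0,0,0.25,0,0,0,-1],[0,0,0.1,0,0,0,-1],[0,0,0,0,0,0,-1],[0,0,0,0,0,0,-1],[0,0,0,0,0,0,-1],[0,0,0,0,0,0,-1],[0,0,0,0,0,0,-1]]])

```text
clock: 36.75
position: [0.5999, -0.2377, 0.0593]
tool_rot: [3.141, 0.0, 1.574]
force: [0.1, -0.0, -3.3]
grip_width: 0.0225
finger_force: 78.5
```

```bash
sed -i '/^hs=/,$d' chk.py
cat >> chk.py <<'E'
def show(F,x0,y0,x1,y1): print((x0,y0));print("\n".join(" ".join("%3d"%v for v in r) for r in cv2.cvtColor(F["color"],cv2.COLOR_RGB2GRAY)[y0:y1,x0:x1]))
show(f,420,196,442,224); show(g,206,232,232,258); show(g,156,216,184,248); show(f,484,196,510,222)
E
python3 chk.py
```

```text
t 36.75 [ 0.59989755 -0.23768926  0.05934455] [3.14134998e+00 8.85096688e-05 1.57431399e+00] [ 0.06259018 -0.00537039 -3.29018487]
top top face corners +y(-x,+x), -y [[424.1, 213.8], [424.1, 203.6], [499.3, 215.0], [499.1, 204.9]]
top dowel ends +y,-y [[428.7, 212.4], [480.3, 213.2]]
scene top face corners +y(-x,+x), -y [[226.9, 232.6], [223.3, 239.3], [168.1, 218.2], [164.0, 224.5]]
scene dowel ends +y,-y [[220.9, 248.7], [179.8, 238.2]]
(420, 196)
110 108 110 109 108 107 109 109 107 110 109 111 108 106 113 115 114 114 114 114 113 114
109 111 110 111 109 108 108 110 108 104 107 105 107 107 110 110 108 110 109 108 107 107
110 108 110 108 107 108 106 106 107 106 107 104 103 103 104 103 102 105 102 103 102 101
113 113 112 113 112 110 111 108 109 110 108 109 110 106 109 107 109 107 107 107 106 106
116 116 117 117 115 114 117 117 114 115 115 112 115 115 115 111 111 112 112 114 112 110
120 117 118 120 118 118 117 116 116 116 116 115 115 113 115 114 114 116 113 111 111 111
118 118 120 121 121 120 116 115 117 116 118 116 116 114 114 116 113 111 112 114 112 112
140 143 142 140 134 134 117 11
[... 10142 characters left out ...]
  93  97  94  92  94  94  94  90  91  89  90  89  88  89  89  89  86  85  86
 96  97  97  95  98  99  93  95  94  94  94  90  96  92  91  92  91  90  90  89  88  87  88  88  84  87
 97  97  97  96  96  98  96  95  93  93  92  94  95  92  87  90  90  92  88  88  87  89  86  89  88  84
 94  97  97  95  95  96  95  95  96  95  95  92  94  92  93  89  89  92  87  92  87  87  88  87  85  85
 96  95  95  98  94  96  95  98  94  96  94  89  95  92  88  92  89  89  89  89  89  88  90  87  85  87
 96  98  97  96  97  92  94  91  96  93  95  93  93  93  89  88  86  88  86  88  88  89  87  87  86  86
 97  96  95  96  96  96  94  95  94  95  95  94  91  93  90  89  89  88  89  87  88  86  87  86  87  85
```

Sub-pixel edges agree to about 1 mm in both views. The last trim is −0.5 mm in x, +0.5 mm in y and 2.5 mm down.

>>> move_arm(plan=[[[0.025,-0.025,0.06,0,0,0,-1],[0,0,0.065,0,0,0,-1],[0,0,0,0,0,0,-1],[0,0,0,0,0,0,-1],[0,0,0,0,0,0,-1],[0,0,0,0,0,0,-1],[0,0,0,0,0,0,-1],[0,0,0,0,0,0,-1],[0,0,0,0,0,0,-1],[0,0,0,0,0,0,-1]]])

```text
clock: 37.85
position: [0.5993, -0.2372, 0.0567]
tool_rot: [-3.142, 0.0, 1.574]
force: [0.2, -0.6, -2.5]
grip_width: 0.023
finger_force: 78.5
```

Run:
```python
from workcell import observe, job_done
s=observe();p=s["position"];print(p,s["force"],s["grip_width"],s["clock"])
if abs(p[0]-.5995)<.0015 and abs(p[1]+.2373)<.0015 and .0555<p[2]<.059 and s["finger_force"]>70: print(job_done())
```

```text
[ 0.59930454 -0.23715379  0.05667714] [ 0.20547084 -0.55476114 -2.48580958] 0.022989935464892253 37.85
the job is handed in; nothing more can be done
None
```

I handed the job in at 37.9 s: the pin is flush, the mallet is back on the bench where it started, and the rail is held level about 1 cm above the beam's holes, lined up to about 1 mm; no verdict came back.

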